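# Clear the shrine slab and present the orb tray

## Task

The slab has to be clear so that your partner can glue the brass ball onto it: with the wooden scraper block, not your fingers, sweep the four loose slate chips off the stone slab into the catch tin at its edge, then put the block back down flat on the table and let go of it. Then take the small plywood tray by its handle bar and carry it level over to the slab, the loose ball staying in its pocket untouched by you, and finish while still holding the tray, level and still, its underside about 10 cm above the slab's top with the ball over the middle of the slab, ready for your partner to lift the ball off. Leave everything else on the table where it stands.

Things in the scene. Friction and masses are not known exactly. Their poses are not given: they have to be found in the camera images.
- slab: Grey stone-look scenic slab, fixed, 170 (x) x 130 (y) x 40 mm high, flat top with fine dark joint lines. Origin: centre of its underside, on the table; z up. The catch tin stands against its +x side, so chips are swept along the slab's +x. Starts level anywhere near the middle of the table, turned up to 20 degrees.
- slab_top (a point): The middle of the slab's flat top, 40 mm above the table; axes as the slab's.
- tin: Plain aluminium catch tin, open on top, fixed, 80 (x) x 140 (y) x 32 mm high, 3 mm walls and floor; it stands 1 mm from the slab's +x side and its rim is 8 mm lower than the slab's top. Origin: centre of its underside; axes parallel to the slab's.
- block: Wooden scraper block (like a small hand float): steel-soled foot 44 (x) x 120 (y) x 14 mm high and, centred on it, an upright grip ridge 24 mm thick (x), 100 mm long (y), from 14 to 55 mm above the sole. Stands on its sole on the table, sweeps with a long edge of the foot leading. Origin: centre of the sole's underside; z up. 0.15 to 0.3 kg.
- chip1: Loose dark slate chip, about 26 x 20 x 7 mm, 10 g, lying flat on the slab at the start, in the part of the top from 32 mm on the -x side of its middle to the +x end, and within 55 mm either side of its long middle line. Origin: its centre, 3.5 mm above its underside.
- chip2: Loose dark slate chip, about 26 x 20 x 7 mm, 10 g, lying flat on the slab at the start, in the part of the top from 32 mm on the -x side of its middle to the +x end, and within 55 mm either side of its long middle line. Origin: its centre, 3.5 mm above its underside.
- chip3: Loose dark slate chip, about 26 x 20 x 7 mm, 10 g, lying flat on the slab at the start, in the part of the top from 32 mm on the -x side of its middle to the +x end, and within 55 mm either side of its long middle line. Origin: its centre, 3.5 mm above its underside.
- chip4: Loose dark slate chip, about 26 x 20 x 7 mm, 10 g, lying flat on the slab at the start, in the part of the top from 32 mm on the -x side of its middle to the +x end, and within 55 mm either side of its long middle line. Origin: its centre, 3.5 mm above its underside.
- tray: Small plywood carrying tray: base board 150 (x) x 96 (y) x 8 mm, two low rings on it (28 mm inside, 36 mm outside, 4 mm high) at x = +48 and -48 mm. The ball sits loose in the +x ring, the other is empty. A raised handle bar crosses its middle (see bar). Origin: centre of the underside; z up. Stands flat on the table, any yaw. 0.17 to 0.34 kg, nearly balanced about the bar.
- bar (a point): Middle of the tray's dark handle bar, 76 mm above the tray's underside; axes as the tray's. The bar runs along y: 18 mm thick (x), 20 mm high (z), 96 mm long, carried by posts at y = +/-40 mm, so 70 mm of it is free underneath. The bar is the place to hold.
- pocket (a point): Where the ball's centre is when it sits in the middle of its pocket: 48 mm along the tray's +x, 24 mm above the tray's underside.
- ball: Loose brass-coloured ball, 32 mm diameter, 30 g, free to shift about 3 mm in its pocket and to roll out over the 4 mm ring if the tray tips far or jerks. Origin: its centre.
- rock: Bystander: grey model rock, 68 mm across, 35 mm high. Origin: centre of its underside.
- jar1: Bystander: paint jar with a white cap, 34 mm diameter, 36 mm high. Origin: centre of its underside.
- jar2: Bystander: paint jar with a black cap, 34 mm diameter, 36 mm high. Origin: centre of its underside.
- glue: Bystander: white glue bottle, 34 mm diameter, 75 mm high. Origin: centre of its underside.
- wall: Bystander: piece of ruined model wall, 18 (x) x 100 (y) x 52 mm high. Origin: centre of its underside.
- cup: Bystander: black dice cup, 74 mm across, 85 mm high. Origin: centre of its underside.
- brush: Bystander: paint brush, 170 mm long, lying on the table. Origin: on its underside near the middle.
Not all that is in view belongs to the job. What is shaped like the slab but turquoise is not meant.

How it is judged (in metres and radians):
On the way, in this order (a step that is already met when the one before it is completed fails the run):
1. the held scraper block is brought down onto the slab (sole less than 8 mm above its top) (contact force between the fingers and block above 0.5 N and x of block in the frame of slab_top between -0.1 and 0.1 m and y of block in the frame of slab_top between -0.08 and 0.08 m and z of block in the frame of slab_top between -0.004 and 0.008 m), for 0.05 s.
2. all four chips lie in the tin (x of chip1 in the frame of tin between -0.038 and 0.038 m and y of chip1 in the frame of tin between -0.068 and 0.068 m and z of each of chip1, chip2, chip3, chip4 in the frame of tin below 0.032 m and x of chip2 in the frame of tin between -0.038 and 0.038 m and y of chip2 in the frame of tin between -0.068 and 0.068 m and x of chip3 in the frame of tin between -0.038 and 0.038 m and y of chip3 in the frame of tin between -0.068 and 0.068 m and x of chip4 in the frame of tin between -0.038 and 0.038 m and y of chip4 in the frame of tin between -0.068 and 0.068 m), for 0.1 s.
3. the block stands flat on the table again, let go (height (world z) of block between -0.006 and 0.006 m and angle between block's own z axis and vertical below 0.1 rad and contact force between the fingers and block below 0.1 N and linear speed of block below 0.02 m/s), for 0.2 s.
4. the tray is lifted more than 50 mm off the table with the ball in its pocket (height (world z) of tray above 0.05 m and distance between ball and pocket below 0.01 m), for 0.1 s.
At the end, for the whole second after the job is handed in: Chips all in the tin; block flat on the table, let go; tray held by the fingers alone, still, level within 5.7 degrees, underside 60 to 140 mm above the slab's top, ball in its pocket and within 40 mm of the slab's middle seen from above (all of step 2 and all of step 3 and distance between ball and pocket below 0.01 m and contact force between the fingers and tray above 0.5 N and z of tray in the frame of slab_top between 0.06 and 0.14 m and angle between tray's own z axis and vertical below 0.1 rad and horizontal distance between ball and slab_top below 0.04 m and linear speed of tray below 0.03 m/s and angular speed of tray below 0.2 rad/s and contact force between tray and slab below 0.1 N and contact force between tray and tin below 0.1 N and contact force between tray and block below 0.1 N); the arm keeps its last pose, push and grip.
It fails at once if the ball leaves its pocket (distance between ball and pocket above 0.014 m).
It fails at once if the tray is tipped more than 20 degrees (angle between tray's own z axis and vertical above 0.35 rad).
It fails at once if the ball is touched by the robot (contact force between any of the fingers, the arm and ball above 0.3 N).
It fails at once if a chip is moved with the fingers (contact force between any of the fingers, the arm and chip1 above 1 N or contact force between any of the fingers, the arm and chip2 above 1 N or contact force between any of the fingers, the arm and chip3 above 1 N or contact force between any of the fingers, the arm and chip4 above 1 N).
It fails at once if a bystander is shifted by more than 30 mm or knocked over (distance of any of rock, jar1, jar2, glue, wall, cup, brush from where it was at the start of the episode above 0.03 m or angle between any of rock, jar1, jar2, glue, wall, cup's own z axis and vertical above 0.6 rad).
It also fails if it takes over 72 s, if anything falls off the work surface, if the arm or the gripper's body presses on something with over 40 N, if the wrist force passes 120 N, or if a joint passes its speed limit or range.

## Robot

A 6-joint arm with a two-finger parallel gripper is mounted at the origin on the work surface. World frame = base frame: x ahead of the robot, y to its left, z up, the work surface at z = 0. Lengths are in mm, angles in rad, forces in N, time in s.
With the tool pointing down it reaches from about 400 to 925 mm from the base axis. Payload 12.5 kg.
Tool frame: the origin (TCP) lies at the centre of the arm's flange, where the gripper is bolted on; the fingertips stand 190 mm ahead of it and the grasp point (between the pads) lies 171 mm ahead of it; z points along the fingers, y is the line along which they close (so a half turn about z gives the same grasp; the last joint's range is limited). The gripper opens to 95 mm and grips with 3 to 60 N. Pads are 20 mm wide; open, the fingers measure 119 mm over their backs; the gripper's body (75 mm by 180 mm) begins 59 mm behind the grasp point.
Start: joints at [1.113, 0.491, 1.559, -0, 1.092, -0.106], TCP at [215.344, 586.73, 404.761] pointing down, gripper open.
Joint ranges: [-3.1, 3.1], [-0.84, 2.19], [0.05, 2.79], [-1.13, 4.28], [0.06, 2.93], [-2.69, 2.69]. Speed limits (rad/s): [2.22, 2.22, 2.79, 3.14, 3.14, 3.14].

## Interface

Orientations are given as [roll, pitch, yaw] about the fixed x, y, z axes, in that order (R = Rz(yaw) Ry(pitch) Rx(roll)).
In Python, from cell import env, read_camera, search_frame, cut_out gives the robot as it stands. The module is installed in compiled form; this text tells all that it offers.
- The arm moves only by the tool move_arm, never from a script. Its argument "commands" is a list of rows, each a list of 3 entries, a list of its own where there are three numbers: the shift along the world's x, y, z normalised to -1 to 1, where 1 is 0.03 m, then the turn about the world's z normalised to -1 to 1, where 1 is 0.08 rad, then the opening, from -1 (shut) to 1 (fully open), so that 0 is half open. A call has 1 to 20 rows; each row shifts and turns the commanded pose from where the row before left it; what a row does not reach is not made up. A row lasts 1/12 s, in which the tool goes at most 41.7 mm and 7.16 degrees, less where a joint would pass 70% of its speed; a pose out of reach is approached as far as the arm can. A call with a number of a shift or a turn outside -1 to 1 is refused whole. A call with a gripper value outside its range is refused whole. The fingers move at their own pace and stop on an object; the grip force is fixed at half the most. Time passes only in rows, so rows that do not move let the fingers close. It gives the time, the measured TCP pose, the force, the opening and the grip force at its end, in the units of the state.
- env.state(): the state, without advancing time (a new reading comes with each control period).
- read_camera(name): name is "scene" or "top" or "wrist"; returns a dict with "image" (384x512x3 uint8, red, green, blue), "fx", "fy", "cx", "cy" (pixels), "rvec" (rotation vector, rad) and "tvec" (3), from world to camera coordinates, as OpenCV has them. Camera axes: x right, y down, z forward; pixel columns grow to the right and rows downward; lengths in mm; the calibration is good to about 2 mm. The wrist camera is an equidistant fisheye: a pixel r from the principal point sees the ray r / f radians off the axis. A picture is of the moment at which its call begins. There is no depth.
- env.job_done(): hands the job in; it is judged then, once.
Trained networks look in a picture, given as the dict that the camera call returned (one of the last four; its "shot" number tells which), for a name from the list of things; names that differ only in an ending like _2 or _b are one class to them, and where a whole thing is asked for, a point or a joint stands for the part that bears it (a point fixed in the world has none). Each returns a list of dicts, best first, with "confidence" (0 to 1); they miss things now and then, are a little off and sometimes report something else, mostly with a low value. They report only what shows in the picture. A call takes as long as a camera call. They do not tell look-alikes from the thing itself.
- search_frame(thing, picture): "at" ([column, row] in pixels, amid what is visible of it).
- cut_out(thing, picture): "region" (384x512 bool, what is visible of it) and "at" ([column, row] in pixels, amid what is visible of it).
The state is a dict: "t": time; "joints": joint angles; "qvel": joint speeds; "tau": joint torques, N m; "eef_pos": TCP position; "tcp_rot": TCP orientation; "ft_force": force on the tool from outside, world axes, zero at the start; "moment": the same for the moment, N m; "opening": opening from 0.0 (shut) to 1.0 (fully open); "grip_force": force on a finger pad.
Only numpy, scipy, OpenCV 4.12 (cv2) and the standard library are available. Lean on these libraries where they do the work, as an engineer would, in place of code of your own. Each camera call takes 0.05 s, during which the arm holds its last target. There are 200 camera calls.

## Working session

There is one attempt and no reset: what is moved stays moved. The work goes in short steps, Python scripts to look and compute and a tool call to move; the robot and the scene stay as the last step left them, time stands still between calls to the robot, and variables do not carry over. Pictures are saved under pics/ and viewed, at most 10 in all, crops included, and the job is handed in when it is done.

Besides the shell and the picture viewer there is one more tool, called after "Emit:" by a JSON object that holds its "method" and its "body", one argument or row to a line. move_arm: Moves the arm, as the interface text tells. Its arguments: {"type":"object","properties":{"commands":{"type":"array","items":{"type":"array"}}},"required":["commands"]}

```bash
mkdir -p pics; cat > h.py <<'E'
import numpy as np, cv2
from cell import env, read_camera, search_frame, cut_out
def px2w(p,uv,z):
    R,_=cv2.Rodrigues(np.array(p["rvec"],float)); t=np.array(p["tvec"],float).ravel()
    d=np.array([(uv[0]-p["cx"])/p["fx"],(uv[1]-p["cy"])/p["fy"],1.])
    d=R.T@d; c=-R.T@t
    return c+d*(z-c[2])/d[2]
def w2px(p,X):
    R,_=cv2.Rodrigues(np.array(p["rvec"],float)); t=np.array(p["tvec"],float).ravel()
    c=R@np.array(X,float)+t
    return np.array([p["fx"]*c[0]/c[2]+p["cx"],p["fy"]*c[1]/c[2]+p["cy"]])
E
python3 - <<'E'
from h import *
for n in ["top","scene"]:
    p=read_camera(n); cv2.imwrite(f"pics/{n}1.png",cv2.resize(p["image"][:,:,::-1],(800,600)))
    print(n,p["fx"],p["cx"],p["cy"],p["rvec"],p["tvec"])
    for th in ["slab","tin","block","tray","bar","ball","chip1","rock","jar1","glue","wall","cup","brush"]:
        print(th,[(np.round(r["at"],1).tolist(),round(r["confidence"],2),px2w(p,r["at"],0).round()[:2].tolist()) for r in search_frame(th,p)[:6]])
print(env.state())
E
```

```text
top 367.0046891350194 256.50625086686307 185.4261191098256 [ 2.13306338 -2.12929754  0.13791916] [  -3.91187032  476.47336027 1107.06894886]
slab [([154.8, 286.9], 0.86, [163.0, 312.0]), ([243.7, 177.8], 0.65, [507.0, 39.0]), ([308.0, 216.8], 0.33, [382.0, -166.0])]
tin [([230.8, 137.7], 0.8, [641.0, 83.0]), ([202.3, 209.0], 0.26, [406.0, 171.0])]
block [([161.9, 175.5], 0.67, [515.0, 305.0]), ([229.3, 180.8], 0.67, [497.0, 86.0])]
tray [([361.3, 157.2], 0.58, [574.0, -341.0])]
bar []
ball [([360.0, 175.7], 0.39, [514.0, -334.0])]
chip1 [([245.4, 174.2], 0.51, [519.0, 34.0]), ([227.7, 182.4], 0.36, [492.0, 91.0]), ([231.6, 161.6], 0.36, [561.0, 79.0]), ([343.4, 115.8], 0.33, [714.0, -288.0])]
rock [([202.2, 208.9], 0.61, [406.0, 171.0])]
jar1 [([343.4, 117.2], 0.7, [709.0, -288.0])]
glue [([171.3, 115.0], 0.58, [720.0, 283.0]), ([162.6, 174.3], 0.49, [519.0, 303.0])]
wall [([359.8, 161.5], 0.74, [560.0, -335.0]), ([346.8, 114.8], 0.47, [717.0, -299.0])]
cup [([357.4, 228.1], 0.93, [347.0, -320.0]), ([164.0, 175.6], 0.32, [514.0, 299.0])]
brush [([242.1, 95.5], 0.98, [786.0, 47.0])]
s
[... 903 characters left out ...]
180.2, 283.6], 0.8, [771.0, 43.0])]
{'t': 1.4, 'joints': array([ 1.11337677e+00,  4.90865861e-01,  1.55889645e+00,  2.54301143e-05,
        1.09169965e+00, -1.05590584e-01]), 'qvel': array([ 0.00113116,  0.00144611, -0.00075689,  0.00060188,  0.00014593,
        0.00129252]), 'tau': array([ 2.45864139e-03, -6.12472057e+01, -2.58431786e+01,  6.94279117e-02,
        4.45314765e-02,  4.74204296e-05]), 'eef_pos': array([215.35338682, 586.7202269 , 404.78338309]), 'tcp_rot': array([ 3.14146032e+00, -8.66934258e-06,  2.78975196e+00]), 'ft_force': array([ 0.12091356, -0.27126686,  0.87344237]), 'moment': array([ 0.04469505, -0.02549519, -0.01279647]), 'grip_force': 0.0, 'opening': 1.00198809469122}
```

View pictures.

View pics/top1.png

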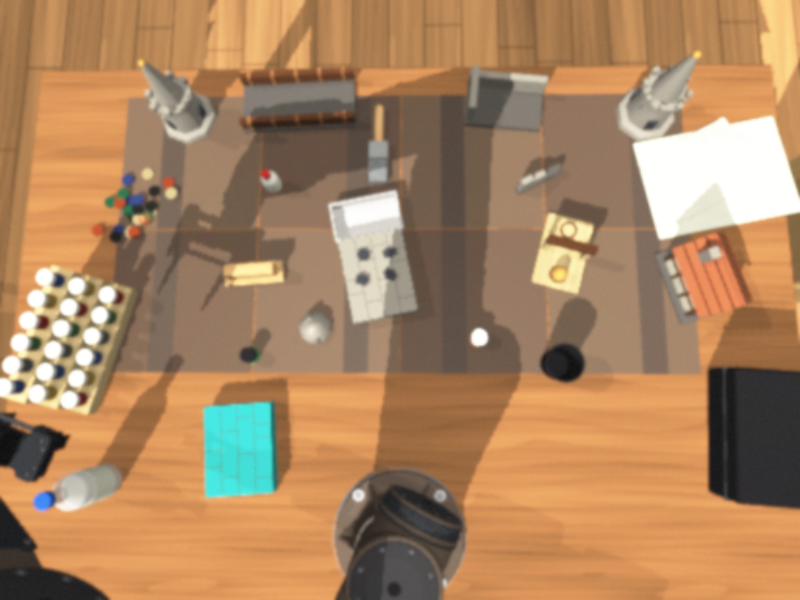

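View pics/scene1.png

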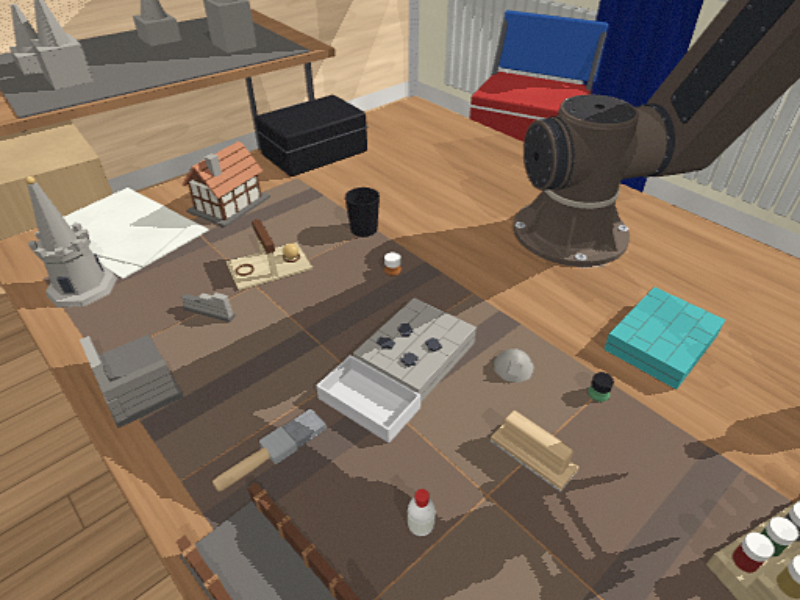

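The top view (800x600 scale) shows the grey slab at (377,275) with 4 chips, and the tin behind it at (366,215). The block is at (254,272), the tray at (565,252) with the ball at (558,272), the rock at (315,328) and the jars at (249,355) and (479,338).

Look-alikes:
- **Slab:** grey at (377,275), turquoise at (239,449). I take the grey one.
- **Block:** the only wooden float is at (254,272). The trowel-like brush at (378,150) is not the block.
- **Ball and tray:** the only ones are at (558,272) and (565,252).

Next I'll measure poses.

```bash
cat >> h.py <<'E'
def box(m):
    c,_=cv2.findContours(m.astype(np.uint8),cv2.RETR_EXTERNAL,cv2.CHAIN_APPROX_NONE)
    c=max(c,key=cv2.contourArea); return cv2.minAreaRect(c),c
def rect_w(p,m,z):
    _,c=box(m)
    w=np.array([px2w(p,q[0],z)[:2] for q in c],np.float32)
    (x,y),(a,b),th=cv2.minAreaRect(w); return [round(float(v),1) for v in (x,y,a,b,th)]
E
python3 - <<'E'
from h import *
p=read_camera("top"); im=p["image"][:,:,::-1].copy()
for th,z,k in [("slab",40,3),("tin",32,1),("block",14,2),("tray",8,1),("ball",24,1),("chip1",44,6)]:
    for r in cut_out(th,p)[:k]:
        m=r["region"]; print(th,round(r["confidence"],2),np.round(r["at"]),m.sum(),rect_w(p,m,z))
        c=box(m)[1]; cv2.drawContours(im,[c],-1,(0,0,255) if th!="chip1" else (255,0,0),1)
cr=im[115:215,130:400]
cv2.imwrite("pics/top2.png",cv2.resize(cr,None,fx=2.96,fy=2.96,interpolation=cv2.INTER_NEAREST))
E
```

```text
slab 0.95 [153. 288.] 2651 [168.2, 304.9, 170.3, 138.6, 4.4]
slab 0.78 [244. 176.] 2023 [504.7, 44.8, 173.2, 129.9, 9.7]
slab 0.36 [159. 226.] 113 [346.8, 295.9, 30.5, 37.5, 0.2]
tin 0.96 [230. 138.] 1050 [631.4, 70.7, 80.4, 139.8, 12.3]
block 0.58 [161. 174.] 531 [515.4, 301.1, 46.0, 123.0, 4.1]
tray 0.75 [362. 159.] 1388 [556.5, -341.7, 118.2, 151.3, 74.5]
ball 0.5 [357. 174.] 88 [513.2, -320.3, 28.1, 29.3, 87.9]
chip1 0.57 [236. 162.] 35 [547.6, 74.3, 20.1, 16.8, 26.8]
chip1 0.47 [249. 175.] 44 [508.1, 18.7, 21.8, 19.0, 90.0]
chip1 0.37 [230. 178.] 56 [497.1, 76.1, 25.0, 22.1, 90.0]
```

View pics/top2.png

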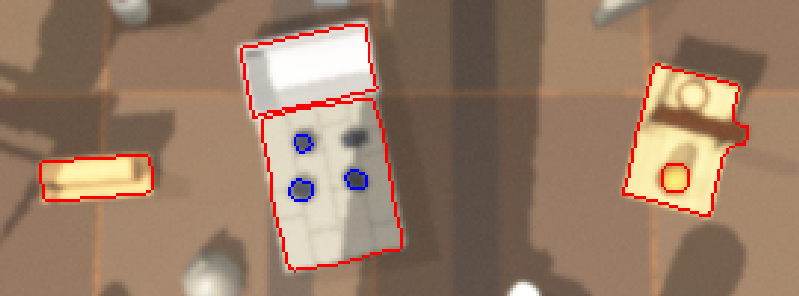

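Crop: the slab, tin, block, tray and ball outlines fit, and 4 dark chips lie near the middle of the slab (three were segmented, the fourth is at crop (355,137)). I'm moving above the block.

Emit:
{"method": "move_arm", "body": {
  "commands": [
    [[0.714,-0.676,-0.2],-1,1],
    [[0.714,-0.676,-0.2],-1,1],
    [[0.714,-0.676,-0.2],-1,1],
    [[0.714,-0.676,-0.2],-1,1],
    [[0.714,-0.676,-0.2],-1,1],
    [[0.714,-0.676,-0.2],-1,1],
    [[0.714,-0.676,-0.2],-1,1],
    [[0.714,-0.676,-0.2],-1,1],
    [[0.714,-0.676,-0.2],-1,1],
    [[0.714,-0.676,-0.2],-1,1],
    [[0.714,-0.676,-0.2],-1,1],
    [[0.714,-0.676,-0.2],-1,1],
    [[0.714,-0.676,-0.2],-1,1],
    [[0.714,-0.676,-0.2],-1,1],
    [[0,0,0],-0.3,1],
    [[0,0,0],0,1],
    [[0,0,0],0,1]
  ]
}}

```text
t: 3.17
eef_pos: [514.9, 303.0, 320.8]
tcp_rot: [-3.141, -0.0, 1.647]
ft_force: [0.2, -0.1, 0.4]
opening: 1.002
grip_force: 0.0
```

```bash
cat >> h.py <<'E'
def ray(p,uv):
    R,_=cv2.Rodrigues(np.array(p["rvec"],float)); t=np.array(p["tvec"],float).ravel()
    v=np.array([(uv[0]-p["cx"])/p["fx"],(uv[1]-p["cy"])/p["fy"]]); r=np.linalg.norm(v)+1e-9
    d=R.T@np.r_[v/r*np.sin(r),np.cos(r)]; return -R.T@t,d
def fw(p,uv,z):
    c,d=ray(p,uv); return c+d*(z-c[2])/d[2]
def rect_f(p,m,z):
    _,c=box(m)
    w=np.array([fw(p,q[0],z)[:2] for q in c],np.float32)
    (x,y),(a,b),th=cv2.minAreaRect(w); return [round(float(v),1) for v in (x,y,a,b,th)]
E
python3 - <<'E'
from h import *
s=env.state(); print(s["t"],s["eef_pos"],s["tcp_rot"],s["joints"])
p=read_camera("wrist"); im=p["image"][:,:,::-1].copy()
for th,z in [("block",14),("block",55)]:
    for r in cut_out(th,p)[:2]:
        m=r["region"]; print(th,round(r["confidence"],2),np.round(r["at"]),m.sum(),rect_f(p,m,z))
        cv2.drawContours(im,[box(m)[1]],-1,(0,0,255),1)
cv2.imwrite("pics/w1.png",cv2.resize(im,(800,600)))
E
```

```text
3.1667 [514.94456969 302.98317326 320.80314291] [-3.14143430e+00 -2.62940399e-05  1.64691016e+00] [4.21297033e-01 5.46429085e-01 1.71653445e+00 1.01726290e-04
 8.78769237e-01 3.45118282e-01]
block 0.69 [250. 183.] 5198 [514.9, 296.7, 44.1, 130.4, 4.5]
block 0.69 [250. 183.] 5198 [514.0, 308.4, 37.8, 111.8, 4.5]
```

View pics/w1.png

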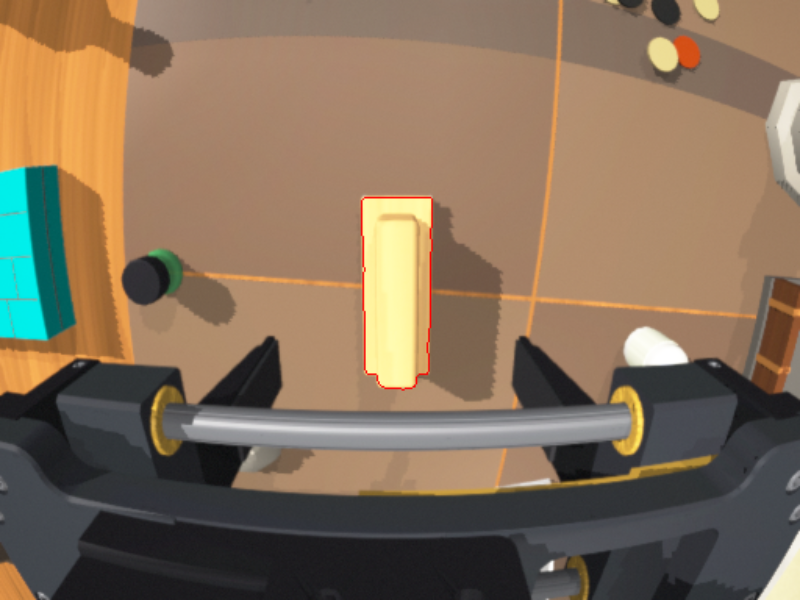

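The wrist view shows the block centred between the fingers at (397,290), yaw matched. Descending and gripping.

Emit:
{"method": "move_arm", "body": {
  "commands": [
    [[0,0,-0.92],0,1],
    [[0,0,-0.92],0,1],
    [[0,0,-0.92],0,1],
    [[0,0,-0.92],0,1],
    [[0,0,0],0,1],
    [[0,0,0],0,-1],
    [[0,0,0],0,-1],
    [[0,0,0],0,-1],
    [[0,0,0],0,-1],
    [[0,0,0],0,-1],
    [[0,0,0],0,-1],
    [[0,0,0],0,-1],
    [[0,0,0],0,-1]
  ]
}}

```text
t: 4.4
eef_pos: [515.3, 302.8, 210.6]
tcp_rot: [3.141, -0.0, 1.646]
ft_force: [0.1, 0.2, 0.6]
opening: 0.491
grip_force: 0.0
```

Emit:
{"method": "move_arm", "body": {
  "commands": [
    [[0,0,0],0,-1],
    [[0,0,0],0,-1],
    [[0,0,0],0,-1],
    [[0,0,0],0,-1],
    [[0,0,0],0,-1],
    [[0,0,0],0,-1],
    [[0,0,0],0,-1],
    [[0,0,0],0,-1]
  ]
}}

```text
t: 5.07
eef_pos: [515.2, 302.8, 210.3]
tcp_rot: [-3.142, 0.0, 1.646]
ft_force: [-0.6, -0.1, -0.5]
opening: 0.249
grip_force: 30.0
```

Emit:
{"method": "move_arm", "body": {
  "commands": [
    [[0,0,0.4],0,-1],
    [[0,0,0.9],0,-1],
    [[0,0,0.9],0,-1],
    [[0,0,0.9],0,-1],
    [[0,0,0.57],0,-1],
    [[-0.23,-0.756,0],0.12,-1],
    [[-0.23,-0.756,0],0.12,-1],
    [[-0.23,-0.756,0],0.12,-1],
    [[-0.23,-0.756,0],0.12,-1],
    [[-0.23,-0.756,0],0.12,-1],
    [[-0.23,-0.756,0],0.12,-1],
    [[-0.23,-0.756,0],0.12,-1],
    [[-0.23,-0.756,0],0.12,-1],
    [[-0.23,-0.756,0],0.12,-1],
    [[-0.23,-0.756,0],0.12,-1],
    [[-0.23,-0.756,0],0.12,-1],
    [[-0.23,-0.756,0],0.12,-1],
    [[0,0,0],0,-1],
    [[0,0,0],0,-1]
  ]
}}

```text
t: 6.65
eef_pos: [432.2, 29.9, 321.2]
tcp_rot: [3.141, 0.0, 1.759]
ft_force: [-0.6, 0.0, -1.2]
opening: 0.251
grip_force: 30.0
```

```bash

python3 - <<'E'
from h import *
s=env.state(); print(s["t"],s["eef_pos"],s["tcp_rot"],s["joints"],s["ft_force"])
p=read_camera("wrist"); im=p["image"][:,:,::-1].copy()
for th,z,k in [("slab",40,2),("tin",32,1),("block",s["eef_pos"][2]-196,1),("chip1",44,5)]:
    for r in cut_out(th,p)[:k]:
        m=r["region"]; print(th,round(r["confidence"],2),np.round(r["at"]),m.sum(),rect_f(p,m,z))
        cv2.drawContours(im,[box(m)[1]],-1,(0,0,255),1)
cv2.imwrite("pics/w2.png",cv2.resize(im,(800,600)))
p=read_camera("top")
for r in cut_out("slab",p)[:3]: print("top",rect_w(p,r["region"],40),r["at"])
E
```

```text
6.65 [432.24169533  29.9117513  321.19165172] [3.14073759e+00 1.65334056e-04 1.75869027e+00] [-8.36119361e-02  3.49304981e-01  2.10531212e+00  1.10548470e-04
  6.86107471e-01 -2.71591450e-01] [-0.62977344  0.02475372 -1.15271187]
slab 0.69 [347. 177.] 13820 [505.3, 45.8, 171.8, 133.6, 11.7]
tin 0.96 [437. 177.] 6497 [622.1, 69.3, 95.9, 142.2, 12.3]
block 0.61 [253. 201.] 9330 [428.3, 48.0, 44.3, 86.1, 10.7]
chip1 0.8 [381. 172.] 532 [546.5, 73.4, 26.0, 26.9, 85.8]
chip1 0.66 [327. 216.] 526 [505.8, 19.3, 28.7, 23.5, 72.8]
chip1 0.61 [367. 224.] 471 [550.1, 20.7, 22.3, 31.1, 40.1]
top [581.0, 54.0, 123.1, 42.0, 89.9] [245.6, 151.6]
top [236.8, 332.6, 38.5, 94.4, 0.3] [143.1, 263.7]
top [333.7, -316.3, 81.0, 73.9, 63.0] [356.0, 230.3]
```

View pics/w2.png

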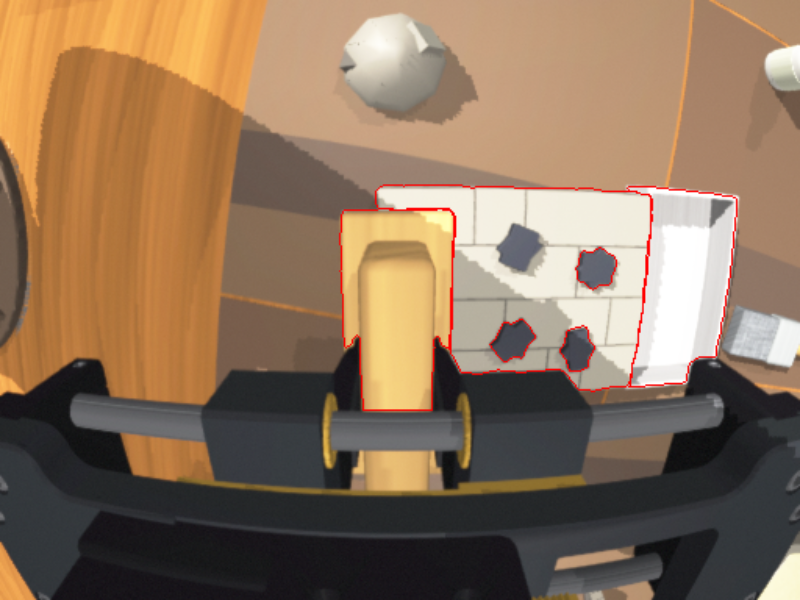

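The wrist view shows four chips at (520,247), (597,268), (513,340) and (577,350), all ahead of the block's leading edge at column 453. Lowering to 1.5 mm above the slab and sweeping.

Emit:
{"method": "move_arm", "body": {
  "commands": [
    [[0,0,-0.775],0.1,-1],
    [[0,0,-0.775],0.1,-1],
    [[0,0,-0.5],0,-1],
    [[0,0,-0.275],0,-1],
    [[0,0,0],0,-1],
    [[0,0,0],0,-1]
  ]
}}

```text
t: 7.5
eef_pos: [432.6, 30.9, 250.5]
tcp_rot: [-3.141, -0.0, 1.777]
ft_force: [-0.1, -0.2, -2.1]
opening: 0.254
grip_force: 30.0
```

Emit:
{"method": "move_arm", "body": {
  "commands": [
    [[0.26,0.053,0.02],0,-1],
    [[0.26,0.053,0],0,-1],
    [[0.26,0.053,0],0,-1],
    [[0.26,0.053,0],0,-1],
    [[0.26,0.053,0],0,-1],
    [[0.26,0.053,0],0,-1],
    [[0.26,0.053,0],0,-1],
    [[0.26,0.053,0],0,-1],
    [[0.26,0.053,0],0,-1],
    [[0.26,0.053,0],0,-1],
    [[0.26,0.053,0],0,-1],
    [[0.26,0.053,0],0,-1],
    [[0.26,0.053,0],0,-1],
    [[0.26,0.053,0],0,-1],
    [[0.26,0.053,0],0,-1],
    [[0.26,0.053,0],0,-1]
  ]
}}

```text
t: 8.83
eef_pos: [558.0, 56.2, 251.3]
tcp_rot: [3.142, 0.0, 1.777]
ft_force: [-0.1, -0.1, -1.3]
opening: 0.251
grip_force: 30.0
```

Emit:
{"method": "move_arm", "body": {
  "commands": [
    [[0.22,0.045,0],0,-1],
    [[0.22,0.045,0],0,-1],
    [[0.22,0.045,0],0,-1],
    [[0.22,0.045,0],0,-1],
    [[0.22,0.045,0],0,-1],
    [[0.22,0.045,0],0,-1],
    [[0,0,0],0,-1],
    [[0,0,0],0,-1],
    [[0,0,0],0,-1]
  ]
}}

```text
t: 9.58
eef_pos: [596.6, 64.2, 251.2]
tcp_rot: [-3.141, -0.0, 1.777]
ft_force: [-0.2, -1.1, -2.1]
opening: 0.249
grip_force: 30.0
```

```bash

python3 - <<'E'
from h import *
s=env.state(); print(s["t"],s["eef_pos"],s["tcp_rot"],s["joints"],s["ft_force"])
ims=[]
for n in ["wrist","scene"]:
    p=read_camera(n); ims.append(p["image"][:,:,::-1])
    print(n,[(np.round(r["at"]).tolist(),round(r["confidence"],2)) for r in search_frame("chip1",p)])
a=cv2.resize(ims[1][190:310,180:340],(800,600))
b=cv2.resize(ims[0][80:300,200:420],(0,0),fx=2,fy=2)
cv2.imwrite("pics/s3.png",np.hstack([cv2.resize(ims[1][190:310,180:340],(360,270)),cv2.resize(b,(440,440))[:270]]) if 0 else np.hstack([cv2.resize(ims[1][190:310,180:340],(400,300)),cv2.resize(b,(400,300))]))
E
```

```text
9.5833 [596.58673308  64.16880037 251.19924952] [-3.14116511e+00 -9.88952937e-05  1.77698671e+00] [-2.90339392e-03  6.43362298e-01  1.76088998e+00  1.18867959e-05
  7.37779133e-01 -2.09102595e-01] [-0.24452538 -1.12175214 -2.07970218]
wrist [([292.0, 151.0], 0.69), ([434.0, 8.0], 0.55)]
scene [([246.0, 255.0], 0.52), ([230.0, 249.0], 0.39)]
```

View pics/s3.png

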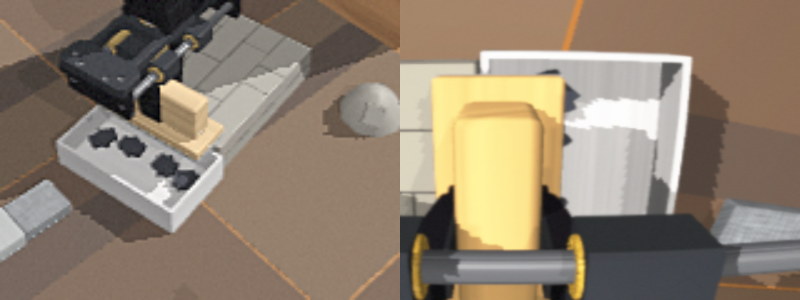

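All four chips are in the tin: left half, at (103,138), (132,146), (165,165) and (186,180). Lifting and taking the block back.

Emit:
{"method": "move_arm", "body": {
  "commands": [
    [[0,0,0.6],0,-1],
    [[0,0,0.9],0,-1],
    [[0,0,0.8],0,-1],
    [[-0.27,0.8,0],-0.16,-1],
    [[-0.27,0.8,0],-0.16,-1],
    [[-0.27,0.8,0],-0.16,-1],
    [[-0.27,0.8,0],-0.16,-1],
    [[-0.27,0.8,0],-0.16,-1],
    [[-0.27,0.8,0],-0.16,-1],
    [[-0.27,0.8,0],-0.16,-1],
    [[-0.27,0.8,0],-0.16,-1],
    [[-0.27,0.8,0],-0.16,-1],
    [[-0.27,0.8,0],-0.16,-1],
    [[0,0,-0.9],0,-1],
    [[0,0,-0.9],0,-1],
    [[0,0,-0.9],0,-1],
    [[0,0,0],0,-1],
    [[0,0,0],0,-1]
  ]
}}

```text
t: 11.28
eef_pos: [515.8, 304.1, 238.8]
tcp_rot: [-3.139, 0.001, 1.649]
ft_force: [0.1, 0.1, -1.5]
opening: 0.251
grip_force: 30.0
```

```bash

python3 - <<'E'
from h import *
s=env.state(); print(s["t"],s["eef_pos"],s["ft_force"])
p=read_camera("top")
for r in cut_out("tin",p)[:1]: print(rect_w(p,r["region"],32))
for r in search_frame("chip1",p): print(r["confidence"],px2w(p,r["at"],6).round())
p2=read_camera("scene")
for r in search_frame("chip1",p2): print("s",r["confidence"],px2w(p2,r["at"],6).round())
c=np.hstack([cv2.resize(p["image"][120:210,200:290],(400,400),interpolation=2),cv2.resize(p2["image"][190:290,190:290],(400,400),interpolation=2)])
cv2.imwrite("pics/t4.png",c[:,:,::-1])
E
```

```text
11.2833 [515.76054421 304.12958152 238.82904398] [ 0.09598632  0.13099067 -1.45825142]
[630.3, 70.0, 81.0, 142.4, 11.5]
0.59 [628.  49.   6.]
0.55 [610.  78.   6.]
0.54 [641.   5.   6.]
s 0.63 [625.  41.   6.]
s 0.46 [637.  14.   6.]
s 0.39 [615.  87.   6.]
```

View pics/t4.png

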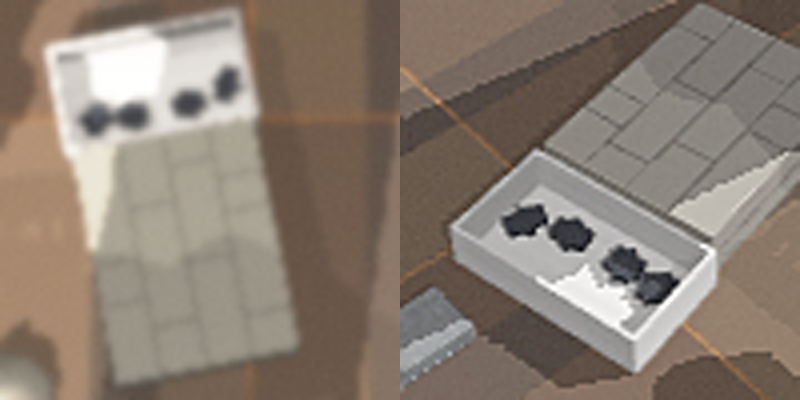

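All four chips lie in the tin and the slab is clear. Lowering and releasing the block.

Emit:
{"method": "move_arm", "body": {
  "commands": [
    [[0,0,-0.5],0,-1],
    [[0,0,-0.35],0,-1],
    [[0,0,-0.08],0,-1],
    [[0,0,0],0,-1],
    [[0,0,0],0,-1]
  ]
}}

```text
t: 11.95
eef_pos: [515.9, 304.2, 211.7]
tcp_rot: [3.141, -0.0, 1.649]
ft_force: [-0.6, 1.1, -2.3]
opening: 0.248
grip_force: 30.0
```

Emit:
{"method": "move_arm", "body": {
  "commands": [
    [[0,0,-0.05],0,-1],
    [[0,0,0],0,-1],
    [[0,0,0],0,0.5],
    [[0,0,0],0,0.5],
    [[0,0,0],0,0.5],
    [[0,0,0],0,0.5],
    [[0,0,0],0,0.5],
    [[0,0,0],0,0.5],
    [[0,0,0],0,0.5],
    [[0,0,0],0,0.5],
    [[0,0,0],0,0.5],
    [[0,0,0],0,0.5],
    [[0,0,0.3],0,0.5],
    [[0,0,0.9],0,0.5],
    [[0,0,0.9],0,0.5],
    [[0,0,0.9],0,0.5],
    [[0,0,0.9],0,0.5]
  ]
}}

```text
t: 13.37
eef_pos: [515.6, 304.1, 328.8]
tcp_rot: [3.141, -0.0, 1.649]
ft_force: [-0.0, 0.2, 0.1]
opening: 0.746
grip_force: 0.0
```

Emit:
{"method": "move_arm", "body": {
  "commands": [
    [[0.06,-0.5,0.1],-0.18,0.5],
    [[0.06,-0.97,0.1],-0.18,0.5],
    [[0.06,-0.97,0.1],-0.18,0.5],
    [[0.06,-0.97,0.1],-0.18,0.5],
    [[0.06,-0.97,0.1],-0.18,0.5],
    [[0.06,-0.97,0.1],-0.18,0.5],
    [[0.06,-0.97,0.1],-0.18,0.5],
    [[0.06,-0.97,0.1],-0.18,0.5],
    [[0.06,-0.97,0.1],-0.18,0.5],
    [[0.06,-0.97,0.1],-0.18,0.5],
    [[0.06,-0.97,0.1],-0.18,0.5],
    [[0.06,-0.97,0.1],-0.18,0.5],
    [[0.06,-0.97,0.1],-0.18,0.5],
    [[0.06,-0.97,0.1],-0.18,0.5],
    [[0.06,-0.97,0.1],-0.18,0.5],
    [[0.06,-0.97,0.1],-0.18,0.5],
    [[0.06,-0.97,0.1],-0.18,0.5],
    [[0.06,-0.97,0.1],-0.18,0.5],
    [[0.06,-0.97,0],-0.18,0.5],
    [[0.06,-0.97,0],-0.18,0.5]
  ]
}}

```text
t: 15.03
eef_pos: [551.3, -265.4, 381.3]
tcp_rot: [3.141, 0.0, 1.36]
ft_force: [0.4, -0.0, 0.5]
opening: 0.752
grip_force: 0.0
```

Emit:
{"method": "move_arm", "body": {
  "commands": [
    [[0.05,-0.97,0],-0.15,0.5],
    [[0.05,-0.97,0],0,0.5],
    [[0,-0.5,0],0,0.5],
    [[0,0,0],0,0.5],
    [[0,0,0],0,0.5],
    [[0,0,0],0,0.5]
  ]
}}

```text
t: 15.53
eef_pos: [554.7, -335.8, 380.9]
tcp_rot: [-3.141, -0.0, 1.349]
ft_force: [0.9, 0.3, 0.2]
opening: 0.751
grip_force: 0.0
```

```bash

python3 - <<'E'
from h import *
s=env.state(); print(s["t"],s["eef_pos"],s["tcp_rot"],s["joints"],s["opening"])
p=read_camera("wrist"); im=p["image"][:,:,::-1].copy()
for th,z in [("tray",8),("bar",86),("ball",24)]:
    for r in cut_out(th,p)[:1]:
        m=r["region"]; print(th,round(r["confidence"],2),np.round(r["at"]),m.sum(),rect_f(p,m,z),fw(p,r["at"],z).round(1))
        cv2.drawContours(im,[box(m)[1]],-1,(0,0,255) if th!="bar" else (255,0,0),1)
cv2.imwrite("pics/w5.png",cv2.resize(im,(800,600)))
np.save("w5.npy",p["image"])
p=read_camera("top")
for r in cut_out("block",p)[:2]: print("block",rect_w(p,r["region"],14),r["confidence"])
E
```

```text
15.5333 [ 554.69021014 -335.84063892  380.88685455] [-3.14111941e+00 -4.89723329e-04  1.34939965e+00] [-6.46258405e-01  5.47200969e-01  1.52447023e+00  2.86181123e-04
  1.07055451e+00 -4.24999192e-01] 0.7511673768765178
tray 0.75 [256. 168.] 9095 [553.6, -348.8, 129.4, 150.3, 75.1] [ 558.  -332.6    8. ]
bar 0.76 [259. 168.] 9139 [557.4, -329.0, 100.0, 117.2, 74.8] [ 563.6 -318.    86. ]
ball 0.87 [218. 167.] 595 [510.8, -321.8, 32.4, 30.8, 76.2] [ 515.7 -318.7   24. ]
block [515.7, 304.4, 46.4, 123.0, 2.9] 0.72
```

View pics/w5.png

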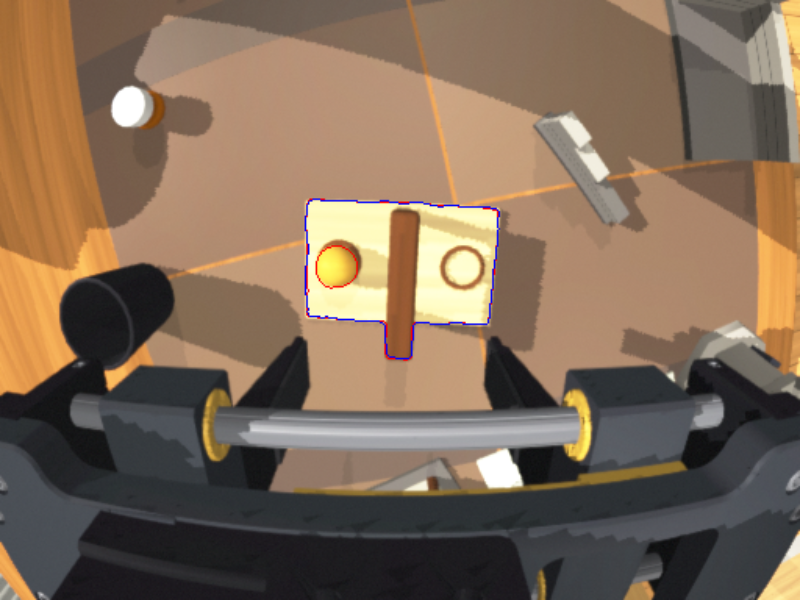

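The wrist view shows the bar running from (405,211) to (399,358), the ball at (336,265) and the empty ring at (463,267). I'm computing the bar pose.

```bash

python3 - <<'E'
from h import *
p=read_camera("wrist"); k=1/1.5625
f=lambda u,v,z: fw(p,(u*k,v*k),z)[:2]
a,b=f(405,211,86),f(399,358,86); print("bar",a.round(1),b.round(1),((a+b)/2).round(1),np.linalg.norm(a-b),np.degrees(np.arctan2(*(a-b)[::-1]))-90)
c=[f(306,200,8),f(498,208,8),f(489,324,8),f(307,317,8)]
print("base",np.mean(c,0).round(1),[np.degrees(np.arctan2(*(q[::-1]))).round(1) for q in (c[1]-c[0],c[2]-c[3])],np.linalg.norm(c[1]-c[0]))
r=f(463,267,12);bl=f(336,265,24); print("ring mid",(r+bl)/2,np.degrees(np.arctan2(*(r-bl)[::-1])))
E
```

```text
bar [ 570.7 -287.6] [ 546.8 -378.5] [ 558.8 -333. ] 94.01869877445124 -14.739939651963923
base [ 558.2 -334. ] [np.float64(-15.0), np.float64(-15.0)] 147.94243688136083
ring mid [ 558.49008951 -333.9061101 ] -15.082429241626793
```

Emit:
{"method": "move_arm", "body": {
  "commands": [
    [[0.127,0.073,-0.5],-0.5,0.5],
    [[0,0,-0.9],0,0.5],
    [[0,0,-0.9],0,0.5],
    [[0,0,-0.9],0,0.5],
    [[0,0,-0.8],0,0.5],
    [[0,0,-0.46],0,0.5],
    [[0,0,0],0,0.5],
    [[0,0,0],0,-1],
    [[0,0,0],0,-1],
    [[0,0,0],0,-1],
    [[0,0,0],0,-1],
    [[0,0,0],0,-1],
    [[0,0,0],0,-1],
    [[0,0,0],0,-1],
    [[0,0,0],0,-1],
    [[0,0,0],0,-1],
    [[0,0,0],0,-1],
    [[0,0,0],0,-1],
    [[0,0,0],0,-1],
    [[0,0,0],0,-1]
  ]
}}

```text
t: 17.55
eef_pos: [558.6, -334.7, 247.2]
tcp_rot: [3.142, -0.0, 1.309]
ft_force: [-1.6, -0.4, 2.0]
opening: 0.19
grip_force: 30.0
```

Emit:
{"method": "move_arm", "body": {
  "commands": [
    [[0,0,0],0,-1],
    [[0,0,0],0,-1],
    [[0,0,0],0,-1],
    [[0,0,0],0,-1]
  ]
}}

```text
t: 17.88
eef_pos: [558.6, -334.7, 247.2]
tcp_rot: [-3.142, -0.0, 1.309]
ft_force: [-2.5, 1.1, 3.5]
opening: 0.19
grip_force: 30.0
```

Gripped at 18 mm. Lifting gently by 60 mm, then checking.

Emit:
{"method": "move_arm", "body": {
  "commands": [
    [[0,0,0.05],0,-1],
    [[0,0,0.1],0,-1],
    [[0,0,0.15],0,-1],
    [[0,0,0.2],0,-1],
    [[0,0,0.25],0,-1],
    [[0,0,0.25],0,-1],
    [[0,0,0.25],0,-1],
    [[0,0,0.25],0,-1],
    [[0,0,0.25],0,-1],
    [[0,0,0.25],0,-1],
    [[0,0,0.25],0,-1],
    [[0,0,0.25],0,-1],
    [[0,0,0.2],0,-1],
    [[0,0,0.15],0,-1],
    [[0,0,0.1],0,-1],
    [[0,0,0.05],0,-1],
    [[0,0,0],0,-1]
  ]
}}

```text
t: 19.3
eef_pos: [558.6, -334.7, 337.3]
tcp_rot: [3.141, 0.0, 1.309]
ft_force: [0.2, -0.2, -2.5]
opening: 0.187
grip_force: 30.0
```

```bash

python3 - <<'E'
from h import *
s=env.state(); print(s["t"],s["eef_pos"],s["tcp_rot"],s["ft_force"],s["moment"])
z0=s["eef_pos"][2]-247
p=read_camera("wrist"); im=p["image"][:,:,::-1].copy()
for r in cut_out("ball",p)[:1]: print(r["confidence"],rect_f(p,r["region"],24+z0))
for r in cut_out("tray",p)[:1]: print(r["confidence"],rect_f(p,r["region"],8+z0))
p2=read_camera("scene"); im2=p2["image"][:,:,::-1]
cv2.imwrite("pics/w6.png",np.hstack([cv2.resize(im,(400,300)),cv2.resize(im2[80:200,90:250],(400,300))]))
E
```

```text
19.3 [ 558.62856208 -334.72425274  337.27564182] [3.14134075e+00 7.76903954e-05 1.30900614e+00] [ 0.18567599 -0.17356535 -2.52529385] [-0.11320679  0.08065363  0.04054028]
0.73 [511.1, -321.7, 31.8, 32.0, 75.1]
0.61 [558.1, -334.4, 99.0, 149.6, 75.0]
```

View pics/w6.png

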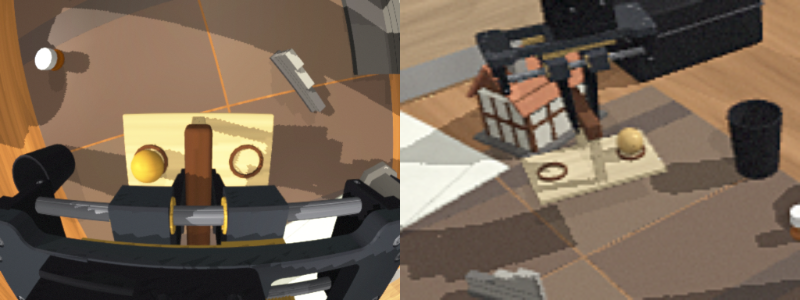

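Ball seated, tray level, both shown clearly in the picture (ball (150,165) left half, in its ring). Carrying it with a smooth ramp.

Emit:
{"method": "move_arm", "body": {
  "commands": [
    [[0,0.05,0.05],0,-1],
    [[0,0.1,0.1],0,-1],
    [[0,0.15,0.1],0,-1],
    [[0,0.2,0.1],0,-1],
    [[0,0.25,0.1],0,-1],
    [[-0.02,0.3,0.1],0,-1],
    [[-0.02,0.35,0.1],0,-1],
    [[-0.02,0.4,0.1],0,-1],
    [[-0.02,0.45,0.1],0,-1],
    [[-0.02,0.5,0.1],0,-1],
    [[-0.02,0.55,0.1],0,-1],
    [[-0.02,0.6,0.1],0,-1],
    [[-0.02,0.6,0.1],0,-1],
    [[-0.02,0.6,0.1],0,-1],
    [[-0.02,0.6,0.1],0,-1],
    [[0,0.6,0.1],0,-1],
    [[0,0.6,0.1],0,-1],
    [[0,0.6,0.05],0,-1],
    [[0,0.6,0.02],0,-1],
    [[0,0.6,0],0,-1]
  ]
}}

```text
t: 21.17
eef_pos: [552.2, -71.7, 389.2]
tcp_rot: [3.141, -0.0, 1.309]
ft_force: [0.8, -0.4, -2.9]
opening: 0.189
grip_force: 30.0
```

Emit:
{"method": "move_arm", "body": {
  "commands": [
    [[0,0.55,0],0,-1],
    [[0,0.5,0],0,-1],
    [[0,0.45,0],0,-1],
    [[0,0.4,0],0,-1],
    [[0,0.35,0],0,-1],
    [[0,0.3,0],0,-1],
    [[0,0.25,0],0,-1],
    [[0,0.23,0],0,-1],
    [[0,0.2,0],0,-1],
    [[0,0.15,0],0,-1],
    [[0,0.1,0],0,-1],
    [[0,0.05,0],0,-1],
    [[0,0,0],0,-1],
    [[0,0,0],0,-1],
    [[0,0,0],0,-1],
    [[0,0,0],0,-1]
  ]
}}

```text
t: 22.5
eef_pos: [552.6, 31.9, 388.7]
tcp_rot: [3.142, 0.0, 1.309]
ft_force: [-0.0, -0.3, -3.5]
opening: 0.187
grip_force: 30.0
```

```bash

python3 - <<'E'
from h import *
s=env.state(); print(s["t"],s["eef_pos"],s["tcp_rot"],s["ft_force"],s["qvel"].round(3))
z0=s["eef_pos"][2]-247
p=read_camera("wrist"); im=p["image"][:,:,::-1].copy()
for r in cut_out("ball",p)[:1]: print(r["confidence"],rect_f(p,r["region"],24+z0))
p2=read_camera("scene"); im2=p2["image"][:,:,::-1]
p3=read_camera("top")
for th in ["ball"]:
  for r in cut_out(th,p3)[:1]: print(r["confidence"],rect_w(p3,r["region"],24+z0))
for r in cut_out("tin",p3)[:1]: print(r["confidence"],rect_w(p3,r["region"],32))
cv2.imwrite("pics/w7.png",np.hstack([cv2.resize(im,(400,300)),cv2.resize(im2[150:300,160:360],(400,300))]))
E
```

```text
22.5 [552.64484855  31.92677797 388.68821492] [3.14155938e+00 3.99105589e-05 1.30862893e+00] [-0.03497483 -0.30461683 -3.50596024] [ 0.001 -0.001  0.    -0.003 -0.001  0.001]
0.67 [504.9, 45.2, 33.7, 32.2, 69.5]
```

View pics/w7.png

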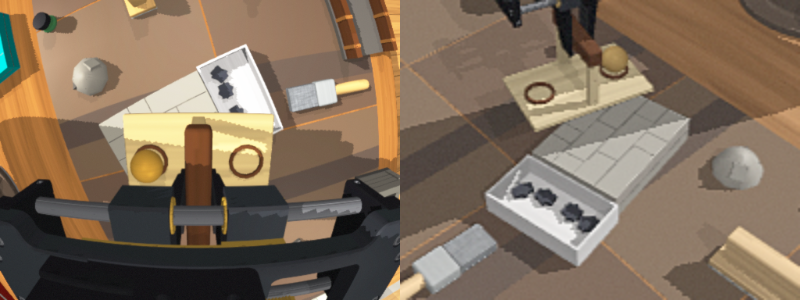

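The tray is level over the slab, with the ball in its ring at (504.9, 45.2), over the middle. The chips are in the tin and the block is on the table, so I'm handing in.

```bash
python3 -c "
from cell import env; print(env.job_done())"
```

```text
the job is handed in; nothing more can be done
None
```

The job is handed in, verdict not shown: all four chips are in the tin, the block stands on the table let go, and the tray is held level and still about 10 cm above the slab with the ball over its middle.

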